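# Turn a washed bur dish over to drain

### The arm

A 6-joint arm with a two-finger parallel gripper is mounted at the origin on a cart in front of the work surface, level with it; the furniture and walls round the work are solid. World frame = base frame: x ahead of the robot, y to its left, z up, the work surface at z = 0. Lengths are in m, angles in rad, forces in N, time in s.
With the tool pointing down it reaches from about 0.35 to 0.975 m from the base axis. Payload 4.9 kg.
Tool frame: the origin (TCP) lies at the very end of the fingers, on their centre line; the grasp point (between the pads) lies 19 mm behind it; y points along the fingers, z is the direction in which the jaws open and shut, and the axes are right-handed (so a half turn about y gives the same grasp; the last joint's range is limited). The gripper opens to 85 mm and grips with 20 to 120 N. Pads are 22 mm wide; open, the fingers measure 114 mm over their backs; the gripper's body (76 mm by 85 mm) begins 54 mm behind the grasp point. The pads swing forward as they close: fully open they stand 13 mm farther back than shut.
Start: joints at [1.118, 0.053, 1.613, -0, 1.476, -0.119], TCP at [0.205, 0.59, 0.231] pointing down, gripper open.
Joint ranges: [-3.01, 3.01], [-1.01, 2.22], [0.06, 2.58], [-1.02, 4.17], [0.09, 2.62], [-3.14, 3.14]. Speed limits (rad/s): [2.57, 2.57, 3.14, 3.14, 3.14, 3.14].

### API

Orientations are given as a rotation vector (axis times angle).
In Python, from station import monitor, viewer, ticket gives the robot as it stands.
- The arm moves only by the tool servo_tool, never from a script. Its argument "commands" is one flat list of numbers, 7 for each row, row after row: the turn, a rotation vector about the tool's x, y, z in rad, then the shift along the tool's x, y, z in cm, then the opening, from 0 (shut) to 1 (fully open). In form: [rx, ry, rz, dx, dy, dz, claw, rx, ry, rz, dx, dy, dz, claw, ...]. A call has 1 to 20 rows; each row shifts and turns the pose as measured when the row begins, along the tool's axes as they then stand; what a row does not reach is not made up. A row lasts 1/10 s, in which the tool goes at most 50 mm and 8.59 degrees, less where a joint would pass 70% of its speed; a pose out of reach is approached as far as the arm can. A call is refused whole if a number of a shift passes 5 or a number of a turn 0.15, either way. A call with a gripper value outside its range is refused whole. The fingers move at their own pace and stop on an object; "grip_force" is the grip in N (left out, the last holds). Time passes only in rows, so rows that do not move let the fingers close. It gives the time, the measured TCP pose, the force and the opening at its end, in the units of the state.
- monitor.get_obs(): the state, without advancing time (a new reading comes with each control period).
- viewer.get_image(name): name is "side" or "top"; returns a dict with "frame" (420x560x3 uint8, red, green, blue), "depth" (420x560 float32, m along the optical axis (not along the pixel's ray), 0 where there is no reading), "camera_matrix" (3x3 intrinsics, pixels), "dist_coeffs" ([k1, k2, p1, p2, k3] as OpenCV has them; the pictures are not rectified), "cam_to_world" (4x4, takes a point from camera to world coordinates). Camera axes: x right, y down, z forward; pixel columns grow to the right and rows downward; lengths in m; the calibration is good to about 2 mm. A picture is of the moment at which its call begins.
- ticket.finish_job(): hands the job in, once; it reports no verdict.
The state is a dict: "t": time; "q": joint angles; "dq": joint speeds; "effort": joint torques, N m; "tool_pos": TCP position; "tool_rot": TCP orientation; "contact_force": force on the tool from outside, world axes, zero at the start; "wrist_torque": the same for the moment, N m; "opening": finger opening in m.
Only numpy, scipy, OpenCV 4.12 (cv2) and the standard library are available. Lean on these libraries where they do the work, as an engineer would, in place of code of your own. Each camera call takes 0.05 s, during which the arm holds its last target.

### The job

Put the short rectangular steel dish, open side up, into the pocket of the hinged turn-over plate and let go of it. Then swing the plate by its black handle all the way over, so that the dish drops open side down into the drain nest, and leave the plate lying closed over it.

Things in the scene. Friction and masses are not known exactly. Their poses are not given: they have to be found in the camera images.
- bur_dish: Short rectangular open steel dish, 80 (x) x 50 (y) x 16 mm, walls 3 mm, 0.09 kg, open side up on a 2 mm mat on the worktop. Origin: centre of its underside; z points out of the open side. Grip it from above across the 50 mm (fingers closing along its y). Two other steel dishes do not belong in the fixture: a rectangular one 125 mm long and a round one 66 mm across.
- pocket (a point): Centre of the pocket's floor on the hinged plate (moves with it), 14 mm above the worktop at the start. x along the hinge and the dish's 80 mm (either way round), y towards the hinge, z out of the pocket. 92 x 62 mm between four corner guides 14 mm high, lips flared 5 mm; the sides between them are open for fingers (63 mm on the long sides). The hinge axis is 55 mm away towards +y, 12 mm higher.
- handle (a point): Grip point on the axis of the black handle: a round bar 12 mm thick, parallel to the hinge, on the robot's side of the plate; over 20 mm of bar each side of it. 26 mm above the worktop at the start, level with the hinge axis and 87 mm from it. x along bar and hinge, y towards the hinge. Held from above (closing along y) it turns between the fingers as it swings up and over the hinge.
- flipper (a joint): Angle of the hinged plate, rad: 0 flat with the pocket up, 1.57 upright, 3.14 (end stop) turned right over above the drain nest. About 0.1 N m lifts it; the hinge is damped, and past upright the plate sinks over by itself at about 1 rad/s. Soon past upright the dish tips out of the pocket and is led down into the nest by the plate.
- nest (a point): Centre of the drain nest, on top of its steel ribs, 16 mm above the worktop; fixed, across the hinge from the pocket's start, 55 mm from the hinge axis. x along the hinge, y away from the hinge, z up. Stops stand 6 mm clear of the dish at both ends and on the outer side, a sloping slide plate on the hinge side. With the dish upside down in the nest, its origin is 16 mm above this point.
Mind the look-alikes: they are no part of the job. What is shaped like the bur_dish but orange is not meant.

How it is judged:
On the way, in this order (a step that is already met when the one before it is completed fails the run):
1. the dish is seated open side up in the pocket of the unturned plate and let go (value of joint flipper below 0.15 rad and z of bur_dish in the frame of pocket between -0.004 and 0.006 m and horizontal distance between bur_dish and pocket below 0.014 m and angle between bur_dish's own z axis and vertical below 0.17 rad and contact force between the fingers and bur_dish below 0.1 N), for 0.2 s.
2. the plate, with the dish in it, stands about upright (value of joint flipper between 1.2 and 1.9 rad and distance between bur_dish and pocket below 0.035 m).
At the end, for the whole second after the job is handed in: The plate is turned right over (beyond 3.0 rad) and at rest, and the short dish lies upside down beneath it in the drain nest, flat within 10 degrees, within 15 mm of the nest's centre and squared to it within 11 degrees, at rest (value of joint flipper above 3 rad and horizontal distance between bur_dish and nest below 0.015 m and z of bur_dish in the frame of nest between 0.01 and 0.022 m and angle between bur_dish's own z axis and vertical above 2.96 rad and angle between the x axis of bur_dish and the x axis of nest, either way round below 0.2 rad and linear speed of bur_dish below 0.02 m/s and velocity of joint flipper below 0.05 rad/s); the robot touches nothing.
It also fails if it takes over 61 s, if anything falls off the work surface, if the arm or the gripper's body presses on something with over 40 N, if the wrist force passes 120 N, or if a joint passes its speed limit or range.

## Working session

There is one attempt and no reset: what is moved stays moved. The work goes in short steps, Python scripts to look and compute and a tool call to move; the robot and the scene stay as the last step left them, time stands still between calls to the robot, and variables do not carry over. Pictures are saved under pics/ and viewed, and the job is handed in when it is done.

Besides the shell and the picture viewer there is one more tool, called after ">>>" as name(argument=value, ...), one argument or row to a line, values as JSON. servo_tool: Moves the arm, as the interface text tells. Its arguments: {"type":"object","properties":{"commands":{"type":"array","items":{"type":"number"}},"grip_force":{"type":"number"}},"required":["commands"]}

```bash
mkdir -p pics; ls
python3 - <<'E'
from station import monitor, viewer
import cv2,numpy as np
print(monitor.get_obs())
for n in ("side","top"):
    d=viewer.get_image(n); cv2.imwrite(f"pics/{n}0.png",d["frame"][:,:,::-1]); np.savez(f"{n}0.npz",**d)
    print(n,d["camera_matrix"],d["dist_coeffs"],d["cam_to_world"])
E
```

```text
pics
{'t': 0.0, 'q': array([ 1.11799707e+00,  5.33685140e-02,  1.61431770e+00,  2.19522651e-05,
        1.47598732e+00, -1.18984791e-01]), 'dq': array([-6.85998017e-05,  7.42040784e-05,  1.13152921e-04, -1.34801804e-03,
        4.07140997e-04, -6.37499412e-04]), 'effort': array([-1.57846298e-03, -3.93694746e+01, -3.70169842e+01, -3.12824031e-04,
        7.54898036e-03, -2.77726642e-08]), 'tool_pos': array([0.20448845, 0.58993516, 0.23004164]), 'tool_rot': array([-1.55687008,  0.26250964, -0.261551  ]), 'contact_force': array([0.01951702, 0.04821904, 0.84708544]), 'wrist_torque': array([ 0.01054725, -0.00613139, -0.02531591]), 'opening': 0.08546905602522906}
side [[461.59307923   0.         282.62957461]
 [  0.         461.59307923 202.05764565]
 [  0.           0.           1.        ]] [-0.0756533  0.         0.         0.         0.       ] [[-0.99863308 -0.03859726  0.03524506  0.44834524]
 [-0.05081257  0.55887162 -0.82769596  1.4683118 ]
 [ 0.01224933 -0.82835546 -0.56006891  0.93450063]
 [ 0.          0.          0.          1.        ]]
top [[447.51918591   0.         279.30109683]
 [  0.         447.51918591 212.17194812]
 [  0.           0.           1.        ]] [-0.05029399  0.          0.          0.          0.        ] [[ 0.01216156 -0.98958061  0.14346537  0.28747673]
 [-0.99979815 -0.01432887 -0.01408325  0.1601278 ]
 [ 0.01599221 -0.14326514 -0.98955513  1.45723997]
 [ 0.          0.          0.          1.        ]]
```

View pics/side0.png

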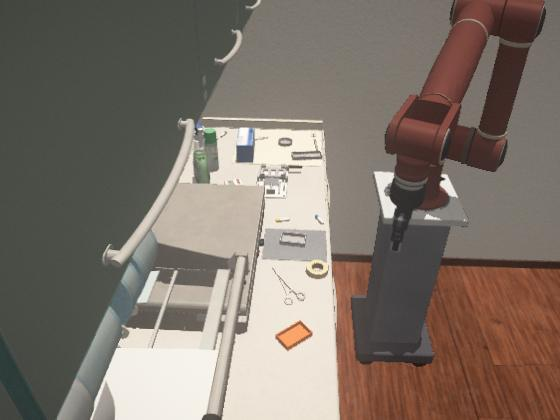

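View pics/top0.png

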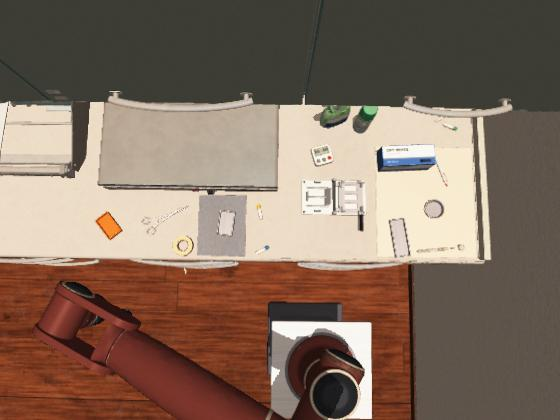

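Run:
```python
import cv2,numpy as np
t=cv2.imread("pics/top0.png"); s=cv2.imread("pics/side0.png")
cv2.imwrite("pics/tfix.png",cv2.resize(t[165:245,285:385],None,fx=8,fy=7.5,interpolation=cv2.INTER_CUBIC)[:600])
cv2.imwrite("pics/tdish.png",cv2.resize(t[185:260,185:285],None,fx=8,fy=8,interpolation=cv2.INTER_CUBIC))
cv2.imwrite("pics/sfix.png",cv2.resize(s[145:220,220:320],None,fx=8,fy=8,interpolation=cv2.INTER_CUBIC))
d=np.load("top0.npz")
print(d["depth"][215:230,215:240][::3,::4]); print((d["depth"]>0).mean())
```

```text
[[1.4692163 1.4506853 1.4666336 1.4626901 1.4606029 1.4616638 1.4656388]
 [1.4660164 1.4448761 1.4573398 1.4596583 1.465442  1.4696779 1.4645878]
 [1.4580808 1.4471629 1.4598888 1.4566209 1.4556172 1.4708418 1.4679683]
 [1.4615676 1.4625596 1.465956  1.4558102 1.4579544 1.4632627 1.4605376]
 [1.4605199 1.4572402 1.4583367 1.4513724 1.4590756 1.4605293 1.4626507]]
0.9960331632653061
```

View pics/tfix.png

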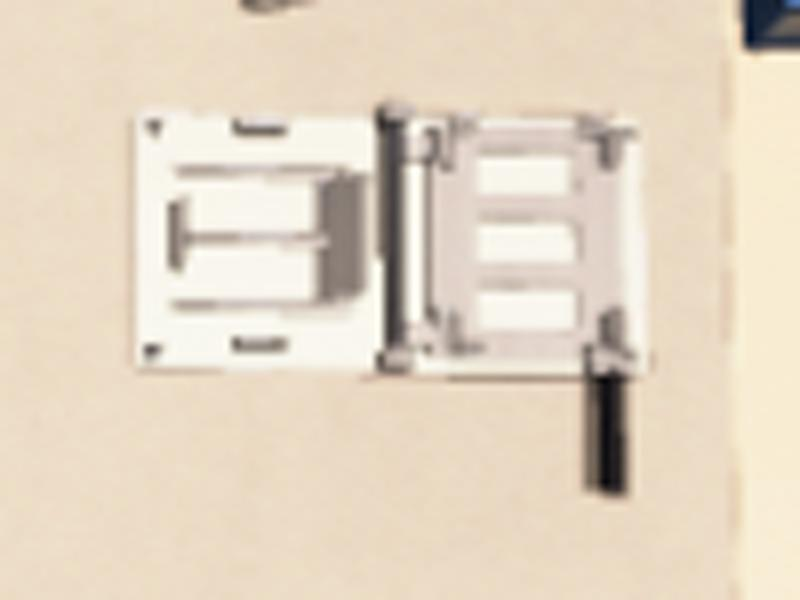

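View pics/tdish.png

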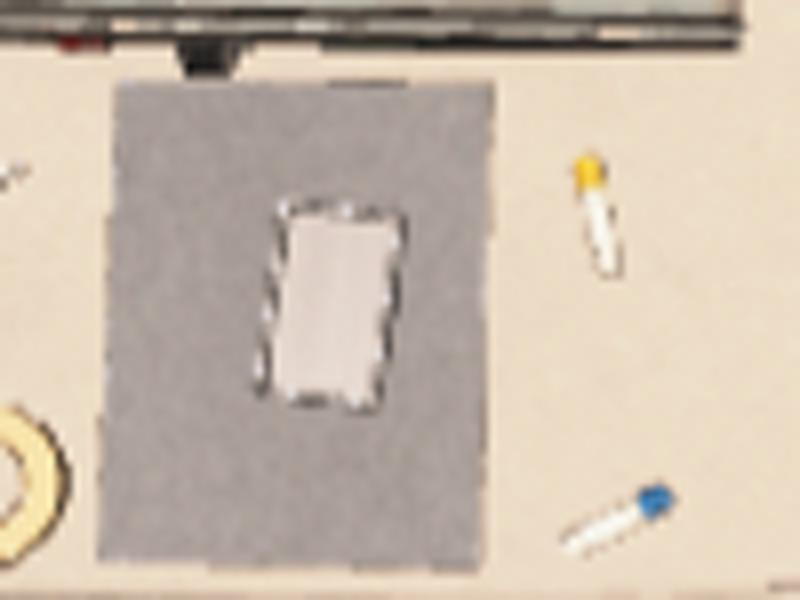

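View pics/sfix.png

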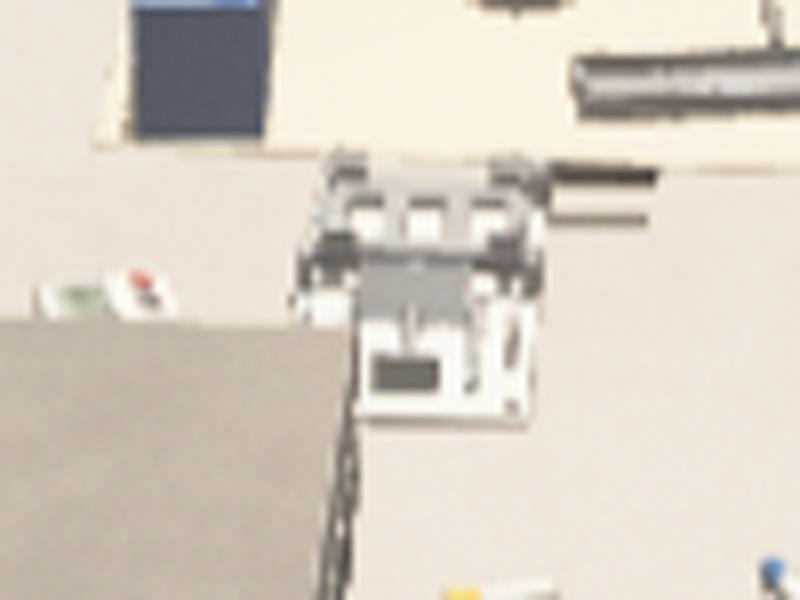

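```bash
cat > h.py <<'E'
import cv2,numpy as np
def ray(d,px):
    px=np.array(px,float).reshape(-1,1,2)
    n=cv2.undistortPoints(px,d["camera_matrix"],d["dist_coeffs"]).reshape(-1,2)
    T=d["cam_to_world"]; v=np.c_[n,np.ones(len(n))]@T[:3,:3].T
    return T[:3,3],v
def cast(d,px,z):
    o,v=ray(d,px); s=(z-o[2])/v[:,2]
    return o+v*s[:,None]
def proj(d,P):
    P=np.array(P,float).reshape(-1,3);T=np.linalg.inv(d["cam_to_world"])
    return cv2.projectPoints(P,cv2.Rodrigues(T[:3,:3])[0],T[:3,3],d["camera_matrix"],d["dist_coeffs"])[0].reshape(-1,2)
E
python3 - <<'E'
from h import *
d=np.load("top0.npz"); s=np.load("side0.npz")
# dish corners
c=np.array([(283,200),(405,212),(378,408),(260,395)])/8.+185-0.5+0.06
P=cast(d,c,.018); print("dish corners top",P.round(4)); print(P.mean(0), [np.degrees(np.arctan2(*(P[a]-P[b])[[1,0]])) for a,b in((0,3),(1,2))],[np.linalg.norm(P[a]-P[b]) for a,b in((0,3),(1,2),(0,1),(2,3))])
img=d["frame"][:,:,::-1][195:250,203:242].astype(int)
mat=np.median(img.reshape(-1,3),0); print(mat)
for nm,dd,(r0,r1,c0,c1) in(("top",d,(197,248,206,242)),("side",s,(228,254,270,320))):
    im=dd["frame"][r0:r1,c0:c1].astype(float); m0=np.median(im.reshape(-1,3),0)
    m=(np.abs(im-m0).max(2)>22).astype(np.uint8)
    n,l,st,ce=cv2.connectedComponentsWithStats(m); print(nm,m0,[(st[i],ce[i]) for i in range(1,n) if st[i][4]>30])
    k=1+np.argmax(st[1:,4]); pts=np.argwhere(l==k)[:,::-1]+[c0,r0]
    W=cast(dd,pts.astype(float),.018)[:,:2]; R=cv2.minAreaRect(W.astype(np.float32)*1000);print(R, "pxrect",cv2.minAreaRect(pts.astype(np.float32)))
# fixture
f=lambda x,y:(285+x/8-.44,165+y/7.5-.44)
for nm,p,z in[("base TL",(137,112),.004),("base BL",(135,370),.004),("hinge top",(393,105),.026),("hinge bot",(397,365),.026),("plate TR",(640,115),.014),("plate BR",(645,372),.014),("handle end",(613,493),.026),("handle root",(612,380),.026),("guideTL",(445,120),.028),("guideTR",(620,130),.028),("guideBL",(445,345),.028),("guideBR",(610,355),.028),("window c",(525,242),.01),("nest rib L",(178,237),.016),("nest slotT",(260,128),.02),("nest slotB",(260,345),.02)]:
    print(nm,cast(d,f(*p),z).round(4)[0])
E
```

```text
dish corners top [[0.5019 0.3326 0.018 ]
 [0.4977 0.283  0.018 ]
 [0.4178 0.2918 0.018 ]
 [0.4224 0.3394 0.018 ]]
[0.45993919 0.31168957 0.018     ] [np.float64(-4.893765449185158), np.float64(-6.277042469435577)] [np.float64(0.07985785246985662), np.float64(0.08041657933561676), np.float64(0.049828755394865906), np.float64(0.047889963698401754)]
[153. 159. 171.]
top [170. 159. 153.] [(array([ 10,  13,  20,  27, 355], dtype=int32), array([19.75211268, 26.03661972]))]
((459.6869812011719, 312.18487548828125), (53.62335205078125, 83.1067123413086), 83.72186279296875) pxrect ((225.83999633789062, 222.61996459960938), (16.54629898071289, 25.597265243530273), 8.130102157592773)
side [180. 175. 171.] [(array([ 0,  0, 50,  3, 92], dtype=int32), array([28.77173913,  0.54347826])), (array([  9,   4,  28,  16, 281], dtype=int32), array([22.78291815, 11.64768683]))]
((464.59375, 321.0015563964844), (70.16947174072266, 82.00794982910156), 84.1456069946289) pxrect ((292.3719482421875, 239.15243530273438), (26.39313507080078, 13.914374351501465), 6.340191841125488)
base TL [0.6089 0.0664 0.004 ]
base BL [0.4935 0.0667 0.004 ]
hinge top [ 0.6089 -0.0371  0.026 ]
hinge bot [ 0.4941 -0.0381  0.026 ]
plate TR [ 0.6088 -0.1414  0.014 ]
plate BR [ 0.4942 -0.1416  0.014 ]
handle end [ 0.4397 -0.1253  0.026 ]
handle root [ 0.4888 -0.1256  0.026 ]
guideTL [ 0.6021 -0.0582  0.028 ]
guideTR [ 0.5988 -0.1301  0.028 ]
guideBL [ 0.5028 -0.0574  0.028 ]
guideBR [ 0.4994 -0.1245  0.028 ]
window c [ 0.5518 -0.0936  0.01  ]
nest rib L [0.5507 0.0502 0.016 ]
nest slotT [0.599  0.0169 0.02  ]
nest slotB [0.5029 0.0169 0.02  ]
```

Run:
```python
from h import *
d=np.load("top0.npz")
g=cv2.cvtColor(d["frame"][165:240,285:385],cv2.COLOR_RGB2GRAY)
cv2.imwrite("pics/tg.png",cv2.resize(g,None,fx=8,fy=8,interpolation=cv2.INTER_NEAREST))
```

```text
(no output)
```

View pics/tg.png

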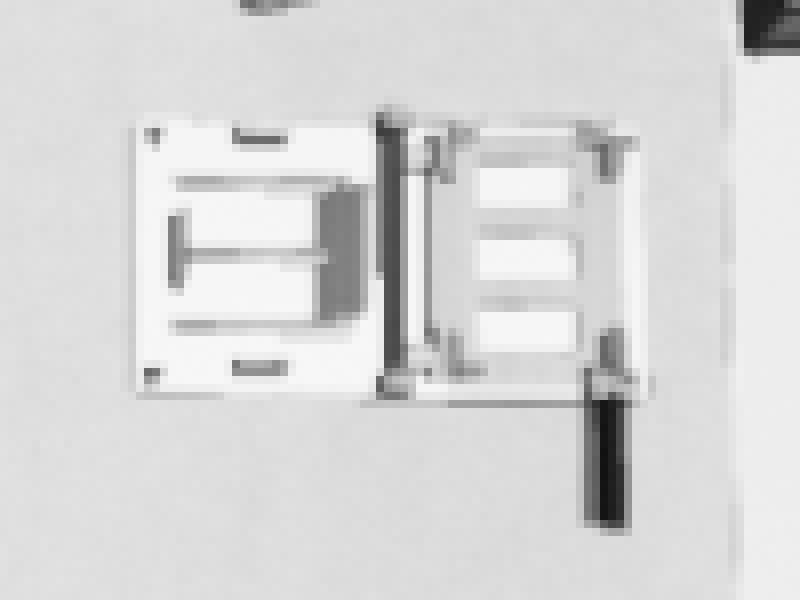

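```bash
cat >> h.py <<'E'
from scipy.spatial.transform import Rotation as Ro
def tool(yaw): # tool y down, tool z = world y rotated by yaw
    return Ro.from_euler('z',yaw)*Ro.from_matrix(np.array([[1,0,0],[0,0,1],[0,-1,0]]).T.T)
def goal(o,p,yaw):
    R=Ro.from_rotvec(o["tool_rot"]); G=tool(yaw)
    dr=(R.inv()*G).as_rotvec(); dp=R.inv().apply(np.array(p)-o["tool_pos"])*100
    return dr.round(4),dp.round(2)
E
python3 - <<'E'
from h import *
from station import monitor
o=monitor.get_obs()
print(Ro.from_rotvec(o["tool_rot"]).as_matrix().round(3)); print(tool(0).as_matrix())
print(goal(o,[.46,.312,.12],np.radians(-6)))
d=np.load("top0.npz")
for p in[(190,183),(240,183),(150,150),(210,191),(210,196)]:
    z=np.median(d["depth"][p[1]-1:p[1]+2,p[0]-1:p[0]+2]); o_,v=ray(d,p); print(p,(o_+v[0]*z).round(3))
E
```

```text
[[ 0.945 -0.001  0.328]
 [-0.328 -0.002  0.945]
 [-0.    -1.    -0.002]]
[[ 1.  0.  0.]
 [ 0.  0.  1.]
 [ 0. -1.  0.]]
(array([ 0.0018, -0.2291, -0.0004]), array([ 33.25,  11.05, -17.88]))
(190, 183) [0.569 0.416 0.11 ]
(240, 183) [0.571 0.263 0.112]
(150, 150) [0.673 0.545 0.109]
(210, 191) [0.558 0.364 0.042]
(210, 196) [0.549 0.369 0.002]
```

>>> servo_tool(
  commands=[0,-0.04,0,2.5,0,-1.5,1,0,-0.04,0,2.5,0,-1.5,1,0,-0.04,0,2.5,0,-1.5,1,0,-0.04,0,2.5,0,-1.5,1,0,-0.04,0,2.5,0,-1.5,1,0,-0.03,0,2.5,0,-1.5,1,0,0,0,2.5,0,-1.5,1,0,0,0,2.5,0,-1.5,1,0,0,0,2.5,0,-1.5,1,0,0,0,2.5,0,-1.5,1,0,0,0,0,0,0,1,0,0,0,0,0,0,1],
  grip_force=40,
)

```text
t: 1.3
tool_pos: [0.4284, 0.3896, 0.2221]
tool_rot: [-1.58, 0.079, -0.065]
contact_force: [0.6, -0.1, -0.1]
opening: 0.0854
```

Run:
```python
from h import *
from station import monitor
o=monitor.get_obs(); print(o["t"],o["tool_pos"],o["q"])
print(goal(o,[.46,.312,.06],np.radians(-6)))
```

```text
1.3 [0.42842112 0.38961466 0.22212709] [ 0.61095794 -0.04065128  1.72207394 -0.00299027  1.47396287 -0.86801141]
(array([ 0.0112,  0.0132, -0.0085]), array([ 3.99, 16.26, -7.26]))
```

>>> servo_tool(
  commands=[0.004,0.004,-0.003,0.9,1.5,-1.6,1,0.004,0.004,-0.003,0.9,2,-1.6,1,0.003,0.004,-0.003,0.9,2.5,-1.6,1,0,0,0,0.8,2.5,-1.6,1,0,0,0,0.7,2.5,-1.1,1,0,0,0,0,2.5,0,1,0,0,0,0,1,0,1,0,0,0,0,0,0,1,0,0,0,0,0,0,1],
)

```text
t: 2.2
tool_pos: [0.4581, 0.3149, 0.0733]
tool_rot: [-1.566, 0.073, -0.073]
contact_force: [0.3, -0.6, 0.3]
opening: 0.0853
```

Run:
```python
from h import *
from station import monitor,viewer
o=monitor.get_obs(); print(o["t"],o["tool_pos"],o["contact_force"])
print(goal(o,[.46,.312,.003],np.radians(-6)))
d=viewer.get_image("side"); im=d["frame"][180:280,225:360,::-1]
cv2.imwrite("pics/s1.png",cv2.resize(im,None,fx=5.9,fy=5.9,interpolation=cv2.INTER_CUBIC))
d=viewer.get_image("top"); im=d["frame"][185:260,185:285,::-1]
cv2.imwrite("pics/t1.png",cv2.resize(im,None,fx=8,fy=8,interpolation=cv2.INTER_CUBIC))
```

```text
2.2 [0.45809542 0.31486903 0.07330947] [ 0.31646657 -0.59425919  0.33168237]
(array([-0.0036,  0.0117,  0.0002]), array([ 0.21,  7.03, -0.29]))
```

View pics/s1.png

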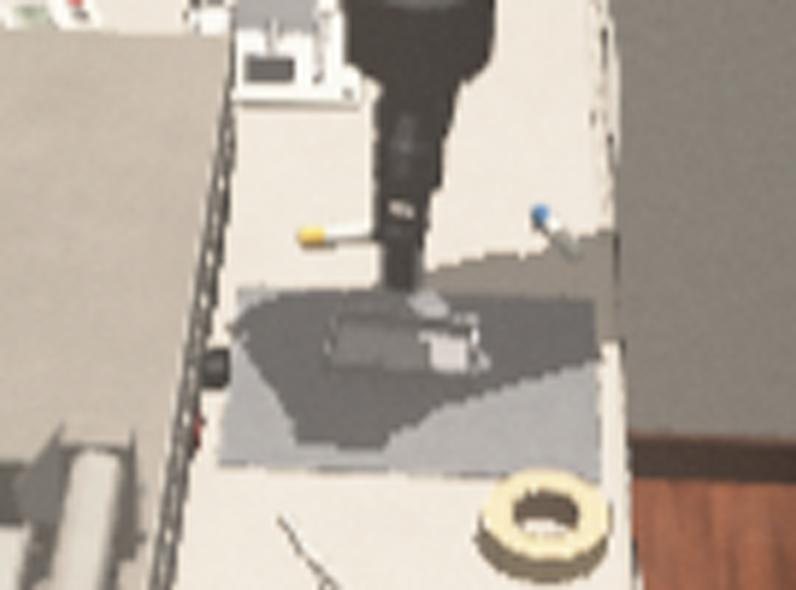

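>>> servo_tool(
  commands=[-0.004,0.012,0,0.2,2,-0.3,1,0,0,0,0,2,0,1,0,0,0,0,1.5,0,1,0,0,0,0,1,0,1,0,0,0,0,0.5,0,1,0,0,0,0,0,0,1,0,0,0,0,0,0,1],
)

```text
t: 3.0
tool_pos: [0.4668, 0.3165, 0.0102]
tool_rot: [-1.561, 0.069, -0.093]
contact_force: [-1.0, 0.6, 0.2]
opening: 0.0858
```

Run:
```python
from h import *
from station import monitor
o=monitor.get_obs(); print(o["t"],o["tool_pos"],o["contact_force"])
print(goal(o,[.46,.312,.005],np.radians(-6)))
```

```text
3.0 [0.46675434 0.31651369 0.01024206] [-1.00876166  0.59243078  0.24916049]
(array([-0.0089,  0.0012,  0.015 ]), array([-0.63,  0.51, -0.52]))
```

>>> servo_tool(
  commands=[-0.009,0.001,0.015,-0.6,0.3,-0.5,1,0,0,0,0,0,0,1,0,0,0,0,0,0,1],
)

```text
t: 3.3
tool_pos: [0.4608, 0.3123, 0.0085]
tool_rot: [-1.569, 0.081, -0.083]
contact_force: [-0.1, -0.1, -0.7]
opening: 0.0852
```

Run:
```python
from h import *
from station import monitor
o=monitor.get_obs(); print(o["t"],o["tool_pos"],o["contact_force"])
print(goal(o,[.46,.312,.005],np.radians(-6)))
```

```text
3.3 [0.4608079  0.31230254 0.00851174] [-0.10410695 -0.10021274 -0.70538017]
(array([-0.0005,  0.0002,  0.0009]), array([-0.08,  0.35, -0.04]))
```

Aligned; lower the last bit and close.

>>> servo_tool(
  commands=[0,0,0,-0.1,0.45,0,1,0,0,0,0,0,0,0.4,0,0,0,0,0,0,0.3,0,0,0,0,0,0,0.3,0,0,0,0,0,0,0.3,0,0,0,0,0,0,0.3,0,0,0,0,0,0,0.3],
  grip_force=40,
)

```text
t: 4.0
tool_pos: [0.4601, 0.3126, 0.0043]
tool_rot: [-1.568, 0.081, -0.084]
contact_force: [0.2, -0.3, 0.4]
opening: 0.0491
```

Run:
```python
from h import *
from station import monitor
o=monitor.get_obs(); print(o["t"],o["tool_pos"],o["contact_force"],o["opening"])
print(goal(o,[.46,.312,.1],np.radians(-6)))
```

```text
4.0 [0.46010715 0.31260364 0.00431009] [ 0.24576609 -0.25393974  0.36369436] 0.049083013659962094
(array([-0.001 ,  0.0002,  0.0018]), array([ 0.01, -9.57, -0.05]))
```

>>> servo_tool(
  commands=[0,0,0,0,-1,0,0.3,0,0,0,0,-2,0,0.3,0,0,0,0,-2.5,0,0.3,0,0,0,0,-2.5,0,0.3,0,0,0,0,-2.5,0,0.3,0,0,0,0,0,0,0.3,0,0,0,0,0,0,0.3],
)

```text
t: 4.7
tool_pos: [0.4586, 0.3119, 0.1141]
tool_rot: [-1.569, 0.082, -0.082]
contact_force: [-0.0, -0.3, -0.9]
opening: 0.049
```

Run:
```python
from h import *
from station import monitor,viewer
o=monitor.get_obs(); print(o["t"],o["tool_pos"],o["contact_force"],o["opening"])
print(goal(o,[.551,-.0928,.1],0))
d=viewer.get_image("side"); im=d["frame"][180:280,225:360,::-1]
cv2.imwrite("pics/s2.png",cv2.resize(im,None,fx=5.9,fy=5.9,interpolation=cv2.INTER_CUBIC))
```

```text
4.7 [0.45863133 0.31189727 0.11411238] [-0.01892295 -0.29602004 -0.86742279] 0.04898738290488252
(array([ 0.0002, -0.1046, -0.0004]), array([ 13.41,   1.41, -39.28]))
```

View pics/s2.png

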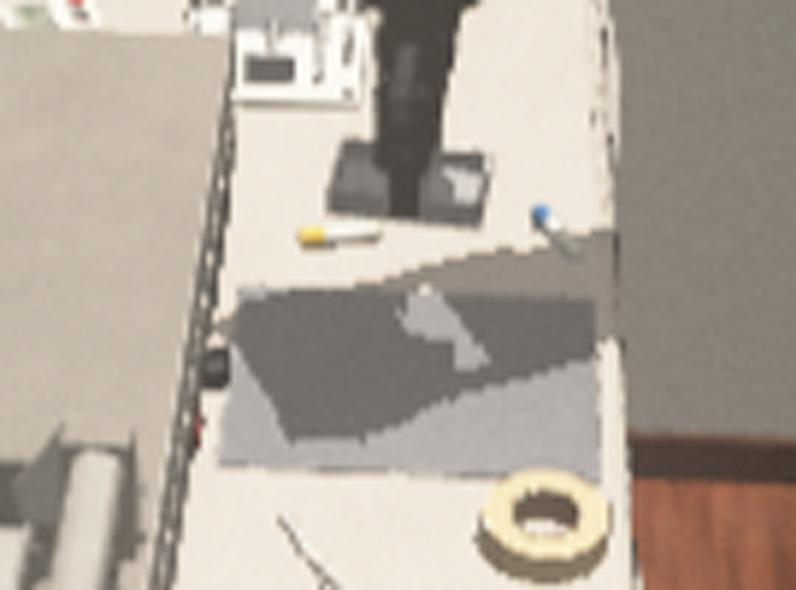

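>>> servo_tool(
  commands=[0,-0.035,0,0.2,0,-1.5,0.3,0,-0.035,0,0.2,0,-2.5,0.3,0,-0.035,0,0,0,-3,0.3,0,0,0,0,0,-3,0.3,0,0,0,0,0,-3,0.3,0,0,0,0,0,-3,0.3,0,0,0,0,0,-3,0.3,0,0,0,0,0,-3,0.3,0,0,0,0.5,0,-3,0.3,0,0,0,1,0,-3,0.3,0,0,0,1.5,0,-3,0.3,0,0,0,1.5,0,-3,0.3,0,0,0,1.5,0,-2.5,0.3,0,0,0,1,0,-1.5,0.3,0,0,0,0,0,0,0.3,0,0,0,0,0,0,0.3],
)

```text
t: 6.35
tool_pos: [0.5153, -0.0822, 0.0837]
tool_rot: [-1.569, 0.03, 0.04]
contact_force: [0.1, -0.4, -0.6]
opening: 0.0489
```

Run:
```python
from h import *
from station import monitor,viewer
o=monitor.get_obs(); print(o["t"],o["tool_pos"],o["contact_force"],o["opening"])
print(goal(o,[.551,-.0928,.08],0))
```

```text
6.35 [ 0.51526634 -0.08224983  0.08369834] [ 0.11193899 -0.39881824 -0.60572599] 0.048913570873656526
(array([-0.0011,  0.0063, -0.0443]), array([ 3.58,  0.21, -1.08]))
```

>>> servo_tool(
  commands=[0,0.003,-0.022,1.8,0,-0.6,0.3,0,0.003,-0.022,1.8,0,-0.5,0.3,0,0,0,0,0,0,0.3,0,0,0,0,0,0,0.3],
)

```text
t: 6.75
tool_pos: [0.5492, -0.0898, 0.079]
tool_rot: [-1.567, 0.002, 0.006]
contact_force: [-0.6, 0.2, -0.8]
opening: 0.0489
```

Run:
```python
from h import *
from station import monitor,viewer
o=monitor.get_obs(); print(o["t"],o["tool_pos"],o["contact_force"],o["opening"])
print(goal(o,[.551,-.0928,.06],0))
for n,(a,b,c,e) in(("side",(140,220,220,320)),("top",(165,240,285,385))):
    d=viewer.get_image(n); im=d["frame"][a:b,c:e,::-1]
    cv2.imwrite(f"pics/{n}3.png",cv2.resize(im,None,fx=7.5,fy=7.5,interpolation=cv2.INTER_CUBIC)); np.savez(n+"3.npz",**d)
```

```text
6.75 [ 0.54920668 -0.08981011  0.07900288] [-0.5688875   0.1863911  -0.79586697] 0.04890770620773683
(array([-0.0039,  0.003 , -0.0053]), array([ 0.19,  1.9 , -0.31]))
```

View pics/side3.png

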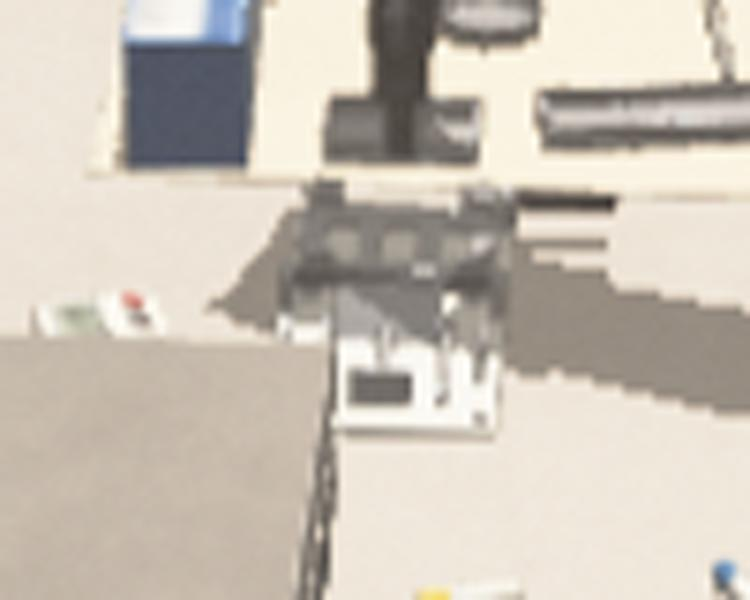

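View pics/top3.png

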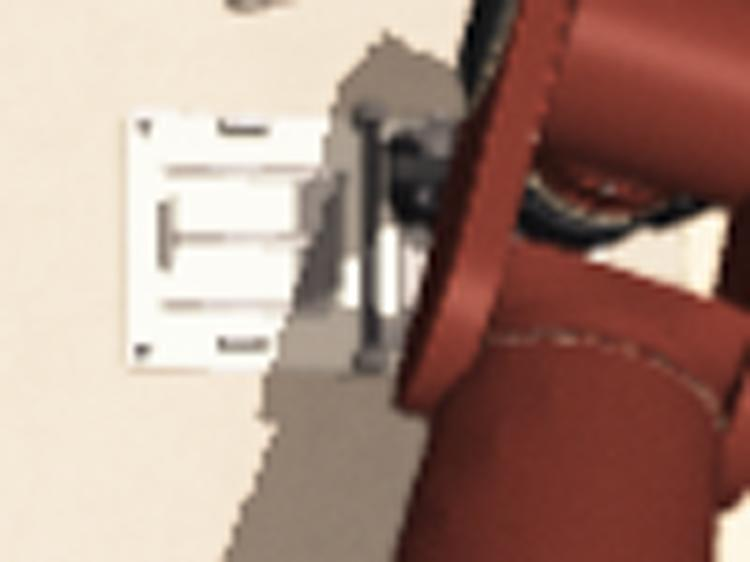

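Run:
```python
from h import *
s=np.load("side0.npz"); s3=np.load("side3.npz")
f=lambda x,y:(220+x/8-.44,145+y/8-.44)
for nm,p,z in[("win mid",(427,218),.012),("guideL",(348,160),.028),("guideR",(510,160),.028),("handle end",(657,176),.028),("handle root",(550,172),.028),("base left",(357,415),.004),("base right",(530,425),.004),("slot nest",(405,372),.016)]:
    print(nm,cast(s,f(*p),z).round(4)[0])
g=lambda x,y:(220+x/7.5-.44,140+y/7.5-.44)
for p in [(325,160),(480,163)]: print(cast(s3,g(*p),.077).round(4))
```

```text
win mid [ 0.5555 -0.1054  0.012 ]
guideL [ 0.5967 -0.1324  0.028 ]
guideR [ 0.5162 -0.1382  0.028 ]
handle end [ 0.4428 -0.1274  0.028 ]
handle root [ 0.4959 -0.1275  0.028 ]
base left [0.5762 0.0611 0.004 ]
base right [0.4968 0.0639 0.004 ]
slot nest [0.5555 0.0419 0.016 ]
[[ 0.5918 -0.0741  0.077 ]]
[[ 0.5129 -0.0767  0.077 ]]
```

Run:
```python
from h import *
s3=np.load("side3.npz")
g=cv2.cvtColor(s3["frame"],cv2.COLOR_RGB2GRAY)
print(g[148:168,258:290:2])
print(proj(s3,[[.5895,-.065,.0767],[.5095,-.065,.0767],[.5895,-.065,.0927],[.5895,-.115,.0927],[.5495,-.0675,.079]]))
```

```text
[[241 241 242 242 242 242  91  71  73  71 240 243 243 243 243 243]
 [242 242 242 241 242 243  88  73  72  73 241 243 243 243 243 242]
 [242 242 242 242 242 243  90  74  75  75 240 243 243 243 243 243]
 [242 242 242 237 238 237  86  77  76  78 241 244 244 243 243 243]
 [241 242 243 198 198 189  80  75  74  81 224 224 224 236 243 243]
 [242 244 243 121 103 105  85  74  72  86 150 134 136 210 243 243]
 [243 243 243 109 108 106 102  74  72 100 107 107 107 203 243 243]
 [243 243 244 117 116 116 115  78  74 106 136 112 114 208 243 243]
 [243 243 235 120 126 125 120  76  75 109 153 163 165 219 243 243]
 [243 243 219 122 127 128 122  78  74 114 129 209 212 218 243 243]
 [243 243 225 119 120 121 118  76  73 111 121 175 191 227 244 243]
 [243 243 225 105 105 105 109  76  76 106 110 113 143 238 243 243]
 [243 243 226 105 107 107 111  84  79 110 110 108 113 238 243 243]
 [243 243 236 145 145 129 125 117 117 137 121 107 109 240 244 243]
 [244 244 236 220 220 208 208 207 208 215 206 195 195 242 244 244]
 [227 231 191 219 238 240 240 243 244 244 244 244 238 234 243 244]
 [202 177 128 122 225 233 226 232 235 235 229 229 208 196 230 229]
 [229 163 119 118 225 232 222 222 221 221 209 208 153 181 171 168]
 [230 194 107 107 199 210 214 217 216 226 228 229 123 163 134 129]
 [211 186 116 111 139 142 160 162 162 189 196 218 115 110 123 108]]
[[263.29092419 162.14647728]
 [284.29744579 162.88933418]
 [263.24558568 158.44408329]
 [264.35375934 152.25130661]
 [273.82955957 161.6659743 ]]
```

>>> servo_tool(
  commands=[-0.004,0.003,-0.005,0.3,1,-0.3,0.3,0,0,0,0,1,0,0.3,0,0,0,0,0.8,0,0.3,0,0,0,0,0,0,0.3,0,0,0,0,0,0,0.3],
)

```text
t: 7.35
tool_pos: [0.5508, -0.0923, 0.0479]
tool_rot: [-1.571, 0.001, 0.001]
contact_force: [0.2, -0.9, -1.3]
opening: 0.0489
```

Run:
```python
from h import *
from station import monitor,viewer
o=monitor.get_obs(); print(o["t"],o["tool_pos"],o["contact_force"],o["opening"])
print(goal(o,[.552,-.0926,.018],0))
```

```text
7.35 [ 0.55083137 -0.09227391  0.0478727 ] [ 0.22706609 -0.86276789 -1.2984387 ] 0.048894685625536165
(array([ 0.0001,  0.0003, -0.0014]), array([ 0.12,  2.99, -0.03]))
```

>>> servo_tool(
  commands=[0,0,0,0.1,1,0,0.3,0,0,0,0,0.8,0,0.3,0,0,0,0,0.6,0,0.3,0,0,0,0,0.4,0,0.3,0,0,0,0,0,0,0.3,0,0,0,0,0,0,0.3],
)

```text
t: 7.95
tool_pos: [0.553, -0.0927, 0.0191]
tool_rot: [-1.571, -0.0, 0.0]
contact_force: [0.2, 0.9, 0.5]
opening: 0.0488
```

Run:
```python
from h import *
from station import monitor,viewer
o=monitor.get_obs(); print(o["t"],o["tool_pos"],o["contact_force"],o["opening"])
print(goal(o,[.552,-.0926,.017],0))
d=viewer.get_image("side"); im=d["frame"][140:220,220:320,::-1]
cv2.imwrite("pics/side4.png",cv2.resize(im,None,fx=7.5,fy=7.5,interpolation=cv2.INTER_CUBIC))
```

```text
7.95 [ 0.55303746 -0.09266244  0.01913471] [0.23712395 0.94798683 0.5037173 ] 0.04878157074437747
(array([0.0005, 0.0001, 0.0001]), array([-0.1 ,  0.21,  0.01]))
```

View pics/side4.png

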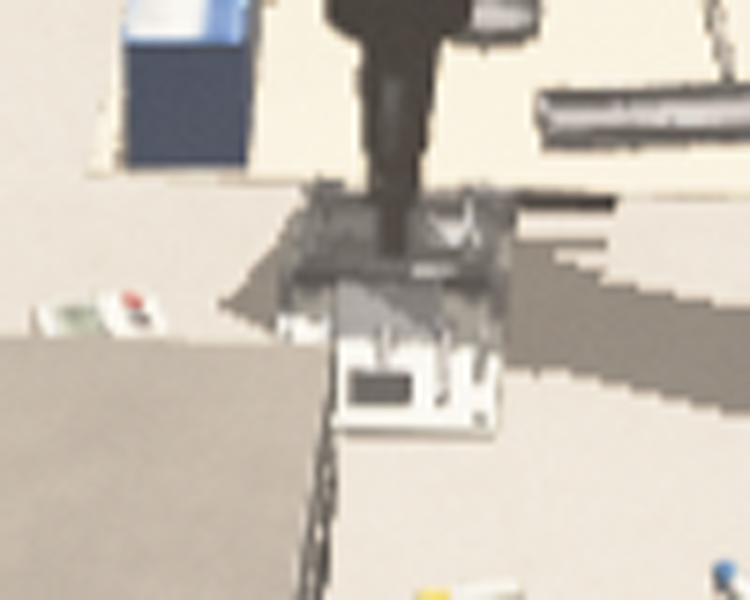

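>>> servo_tool(
  commands=[0,0,0,-0.1,0.25,0,0.3,0,0,0,0,0,0,0.3,0,0,0,0,0,0,0.7,0,0,0,0,0,0,0.72,0,0,0,0,0,0,0.72,0,0,0,0,0,0,0.72],
)

```text
t: 8.6
tool_pos: [0.5537, -0.0929, 0.0191]
tool_rot: [-1.572, -0.002, -0.002]
contact_force: [0.3, 0.6, 0.3]
opening: 0.0615
```

>>> servo_tool(
  commands=[0,0,0,0,-0.6,0,0.72,0,0,0,0,-1,0,0.72,0,0,0,0,-1.5,0,0.72,0,0,0,0,-2,0,0.72,0,0,0,0,-2.5,0,0.72,0,0,0,0,-2.5,0,0.72,0,0,0,0,-2.5,0,0.72,0,0,0,0,0,0,0.72],
)

```text
t: 9.4
tool_pos: [0.554, -0.093, 0.1573]
tool_rot: [-1.573, -0.006, -0.006]
contact_force: [0.0, 0.3, 0.8]
opening: 0.0613
```

Run:
```python
from h import *
from station import monitor,viewer
o=monitor.get_obs(); print(o["t"],o["tool_pos"],o["contact_force"],o["opening"])
print(goal(o,[.465,-.1253,.14],0))
d=viewer.get_image("side"); im=d["frame"][140:220,220:320,::-1]
cv2.imwrite("pics/side5.png",cv2.resize(im,None,fx=7.5,fy=7.5,interpolation=cv2.INTER_CUBIC))
```

```text
9.4 [ 0.55396925 -0.09298275  0.15729009] [0.00128628 0.32682505 0.753858  ] 0.06127444353323933
(array([0.0021, 0.0001, 0.0073]), array([-8.91,  1.67, -3.23]))
```

View pics/side5.png

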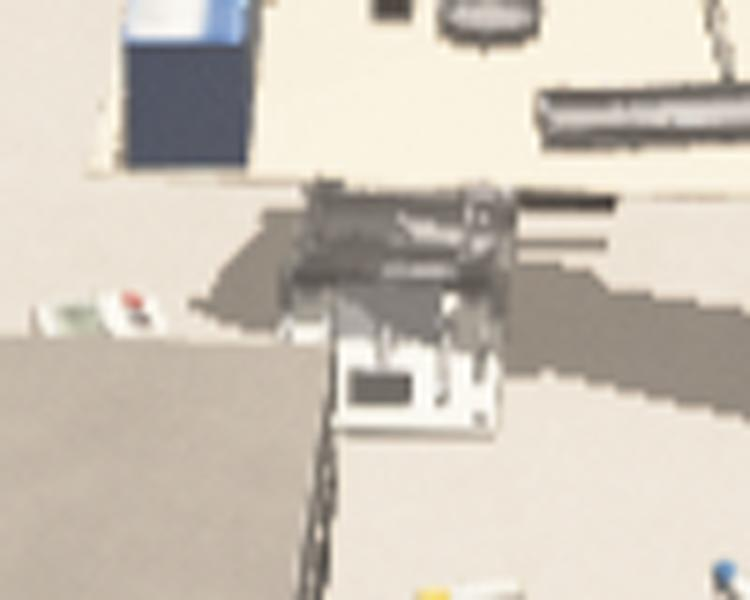

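>>> servo_tool(
  commands=[0.002,0,0.007,-2,0,-0.8,1,0,0,0,-2.5,0,-0.8,1,0,0,0,-2.5,0,-0.8,1,0,0,0,-1.9,0,-0.8,1,0,0,0,0,0,0,1,0,0,0,0,0,0,1],
)

```text
t: 10.05
tool_pos: [0.4588, -0.1241, 0.1515]
tool_rot: [-1.567, 0.006, 0.007]
contact_force: [-0.3, 0.0, 0.6]
opening: 0.0852
```

Run:
```python
from h import *
from station import monitor,viewer
o=monitor.get_obs(); print(o["t"],o["tool_pos"],o["contact_force"],o["opening"])
print(goal(o,[.465,-.1253,.06],0))
for n,(a,b,c,e) in(("side",(140,220,220,320)),("top",(165,240,285,385))):
    d=viewer.get_image(n); im=d["frame"][a:b,c:e,::-1]
    cv2.imwrite(f"pics/{n}6.png",cv2.resize(im,None,fx=7.5,fy=7.5,interpolation=cv2.INTER_CUBIC)); np.savez(n+"6.npz",**d)
```

```text
10.05 [ 0.45875649 -0.1240808   0.15152015] [-0.32166742  0.04636469  0.59432923] 0.08523463581756029
(array([-0.0035,  0.0008, -0.008 ]), array([ 0.7 ,  9.15, -0.15]))
```

View pics/side6.png

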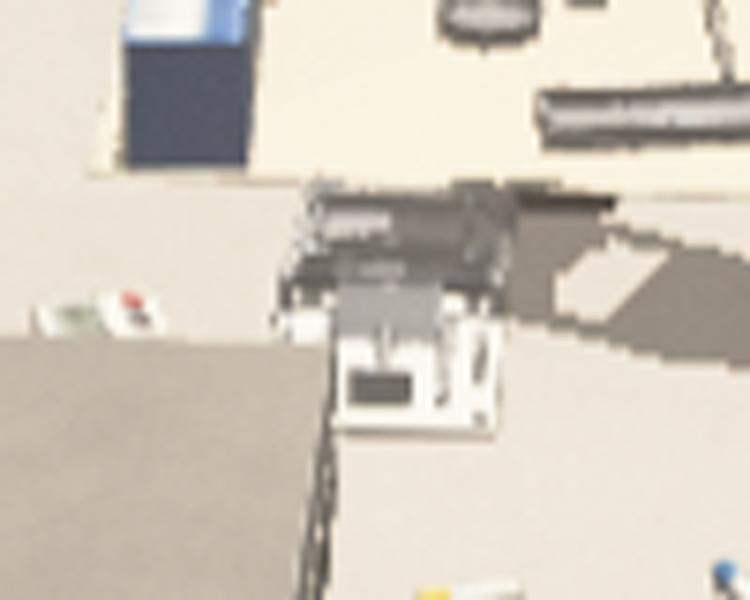

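View pics/top6.png

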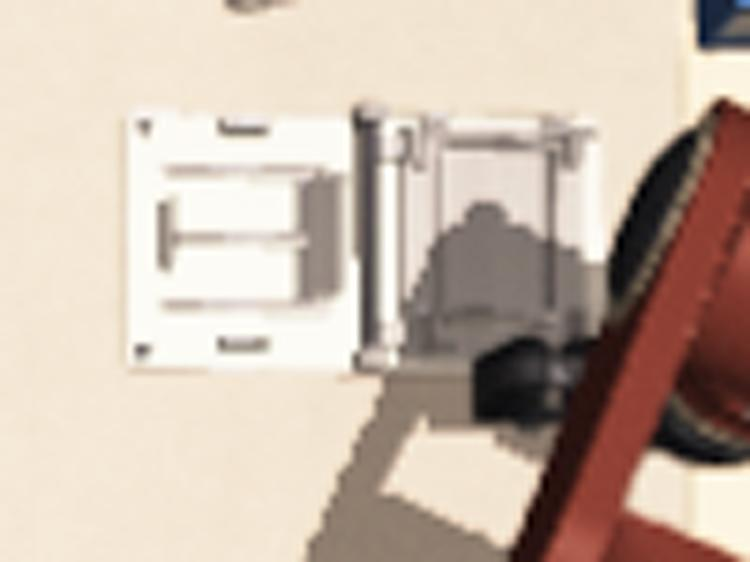

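>>> servo_tool(
  commands=[-0.003,0,-0.008,0.2,1.5,-0.1,0.6,0,0,0,0,2,0,0.6,0,0,0,0,2,0,0.6,0,0,0,0,1.5,0,0.6,0,0,0,0,1,0,0.6,0,0,0,0,0,0,0.6,0,0,0,0,0,0,0.6],
)

```text
t: 10.85
tool_pos: [0.467, -0.1234, 0.0698]
tool_rot: [-1.57, -0.008, 0.003]
contact_force: [1.1, 0.3, 0.5]
opening: 0.0511
```

Run:
```python
from h import *
from station import monitor,viewer
o=monitor.get_obs(); print(o["t"],o["tool_pos"],o["contact_force"],o["opening"])
print(goal(o,[.461,-.1253,.011],0))
for n,(a,b,c,e) in(("side",(140,220,220,320)),("top",(165,240,285,385))):
    d=viewer.get_image(n); im=d["frame"][a:b,c:e,::-1]
    cv2.imwrite(f"pics/{n}7.png",cv2.resize(im,None,fx=7.5,fy=7.5,interpolation=cv2.INTER_CUBIC)); np.savez(n+"7.npz",**d)
```

```text
10.85 [ 0.46699638 -0.12339084  0.06984271] [1.0661346  0.34847472 0.47925269] 0.05111936236679185
(array([-0.0003,  0.0067,  0.003 ]), array([-0.62,  5.88, -0.19]))
```

View pics/side7.png

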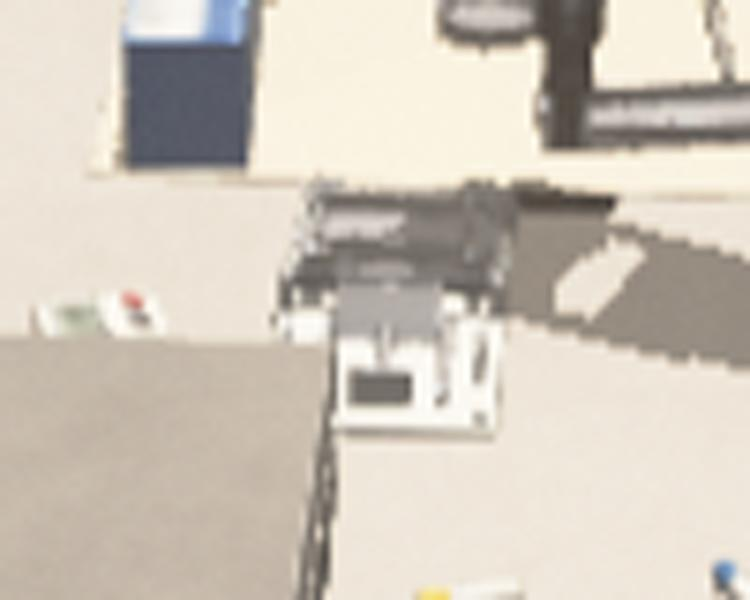

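View pics/top7.png

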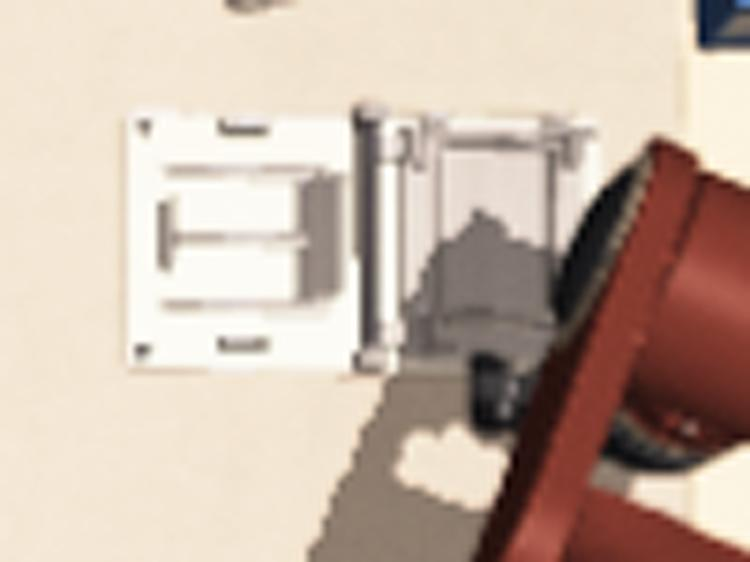

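>>> servo_tool(
  commands=[0,0.006,0.003,-0.6,1,-0.2,0.6,0,0,0,0,1.5,0,0.6,0,0,0,0,1.5,0,0.6,0,0,0,0,1.2,0,0.6,0,0,0,0,0.7,0,0.6,0,0,0,0,0,0,0.6,0,0,0,0,0,0,0.6],
)

```text
t: 11.65
tool_pos: [0.4624, -0.1276, 0.0112]
tool_rot: [-1.574, -0.004, -0.006]
contact_force: [0.2, -0.5, 0.4]
opening: 0.0513
```

Run:
```python
from h import *
from station import monitor,viewer
o=monitor.get_obs(); print(o["t"],o["tool_pos"],o["contact_force"],o["opening"])
print(goal(o,[.461,-.1253,.011],0))
```

```text
11.65 [ 0.46235296 -0.1275557   0.01115262] [ 0.2289697  -0.52632304  0.41607807] 0.05125165673859809
(array([ 0.0033, -0.0013,  0.0064]), array([-0.14,  0.01,  0.23]))
```

>>> servo_tool(
  commands=[0.003,0,0.006,-0.1,0,0.2,0.3,0,0,0,0,0,0,0.1,0,0,0,0,0,0,0.05,0,0,0,0,0,0,0.05,0,0,0,0,0,0,0.05,0,0,0,0,0,0,0.05],
  grip_force=25,
)

```text
t: 12.25
tool_pos: [0.4623, -0.1254, 0.0126]
tool_rot: [-1.571, -0.001, -0.003]
contact_force: [0.1, 0.4, -2.2]
opening: 0.0109
```

Run:
```python
from h import *
from station import monitor,viewer
o=monitor.get_obs(); print(o["t"],o["tool_pos"],o["tool_rot"],o["contact_force"],o["opening"])
y0,z0=o["tool_pos"][1:]
for th in np.arange(0,3.2,.2): print(th.round(1), (-y0-.0378-.087*np.cos(th)+2*y0*0+0).round(4) if 0 else ((-.0378-.087*np.cos(th)).round(4),(z0+.087*np.sin(th)).round(4)))
```

```text
12.25 [ 0.4622917  -0.12539431  0.01264291] [-1.57132477e+00 -1.11184142e-03 -2.79755909e-03] [ 0.11092061  0.40013736 -2.20899595] 0.010914948377876226
0.0 (np.float64(-0.1248), np.float64(0.0126))
0.2 (np.float64(-0.1231), np.float64(0.0299))
0.4 (np.float64(-0.1179), np.float64(0.0465))
0.6 (np.float64(-0.1096), np.float64(0.0618))
0.8 (np.float64(-0.0984), np.float64(0.0751))
1.0 (np.float64(-0.0848), np.float64(0.0859))
1.2 (np.float64(-0.0693), np.float64(0.0937))
1.4 (np.float64(-0.0526), np.float64(0.0984))
1.6 (np.float64(-0.0353), np.float64(0.0996))
1.8 (np.float64(-0.018), np.float64(0.0974))
2.0 (np.float64(-0.0016), np.float64(0.0918))
2.2 (np.float64(0.0134), np.float64(0.083))
2.4 (np.float64(0.0264), np.float64(0.0714))
2.6 (np.float64(0.0367), np.float64(0.0575))
2.8 (np.float64(0.0442), np.float64(0.0418))
3.0 (np.float64(0.0483), np.float64(0.0249))
```

>>> servo_tool(
  commands=[0,0,0,0,-0.87,0.04,0.05,0,0,0,0,-0.86,0.13,0.05,0,0,0,0,-0.84,0.22,0.05,0,0,0,0,-0.82,0.3,0.05,0,0,0,0,-0.78,0.38,0.05,0,0,0,0,-0.75,0.45,0.05,0,0,0,0,0,0,0.05],
)

```text
t: 12.95
tool_pos: [0.4623, -0.1095, 0.0663]
tool_rot: [-1.574, -0.003, -0.004]
contact_force: [-0.3, -1.0, -3.0]
opening: 0.0108
```

```bash
cat > arc.py <<'E'
from h import *
from station import monitor,viewer
import sys
o=monitor.get_obs(); p=o["tool_pos"]
print(o["t"],p,o["contact_force"].round(2),o["opening"]); y=p[1]+.0378; z=p[2]-.0126
th=np.arctan2(z,-y); print("th",th,"r",np.hypot(y,z))
print(goal(o,[.4623,p[1],p[2]],0))
for t in np.arange(th+.1,min(th+1.0,3.1),.1): print(round(t,2), goal(o,[.4623,-.0378-.087*np.cos(t),.0126+.087*np.sin(t)],0)[1])
d=viewer.get_image("side"); im=d["frame"][140:220,220:320,::-1]
cv2.imwrite(f"pics/{sys.argv[1]}.png",cv2.resize(im,None,fx=7.5,fy=7.5,interpolation=cv2.INTER_CUBIC))
E
python3 arc.py a1
```

```text
12.95 [ 0.46225188 -0.10953076  0.06628093] [-0.26 -1.02 -2.96] 0.010798038836898874
th 0.6424551164414956 r 0.08959321405307434
(array([ 0.0029, -0.0007,  0.0041]), array([0., 0., 0.]))
0.74 [ 0.01 -0.52  0.76]
0.84 [ 0.01 -1.13  1.38]
0.94 [ 0.01 -1.68  2.05]
1.04 [ 0.01 -2.15  2.78]
1.14 [ 0.01 -2.56  3.55]
1.24 [ 0.01 -2.88  4.36]
1.34 [ 0.01 -3.12  5.19]
1.44 [ 0.01 -3.28  6.05]
1.54 [ 0.01 -3.35  6.92]
```

View pics/a1.png

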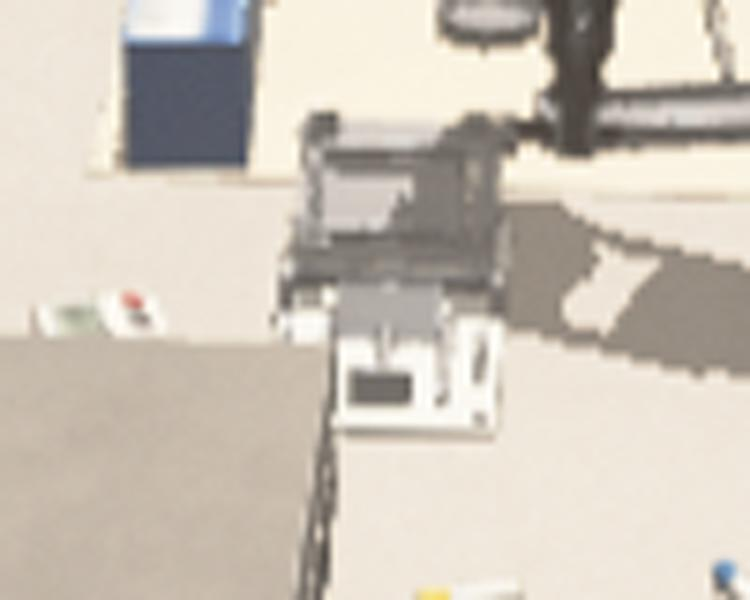

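>>> servo_tool(
  commands=[0.002,0,0.003,0,-0.52,0.7,0.05,0,0,0,0,-0.6,0.62,0.05,0,0,0,0,-0.55,0.67,0.05,0,0,0,0,-0.47,0.73,0.05,0,0,0,0,-0.4,0.77,0.05,0,0,0,0,-0.3,0.8,0.05,0,0,0,0,-0.2,0.8,0.05,0,0,0,0,0,0,0.05],
)

```text
t: 13.8
tool_pos: [0.4622, -0.065, 0.1026]
tool_rot: [-1.595, 0.001, 0.002]
contact_force: [1.1, -0.1, -5.2]
opening: 0.0106
```

```bash
python3 arc.py a2
```

```text
13.8 [ 0.46221086 -0.06500069  0.10260822] [ 1.13 -0.13 -5.22] 0.010579035368197287
th 1.2773202792198972 r 0.09402849259909117
(array([ 0.0242,  0.0003, -0.0019]), array([ 0.01, -0.  , -0.  ]))
1.38 [0.01 0.44 1.06]
1.48 [0.01 0.29 1.92]
1.58 [0.01 0.23 2.78]
1.68 [0.01 0.26 3.65]
1.78 [0.01 0.38 4.51]
1.88 [0.01 0.58 5.36]
1.98 [0.01 0.86 6.18]
2.08 [0.01 1.22 6.97]
2.18 [0.01 1.67 7.72]
```

View pics/a2.png

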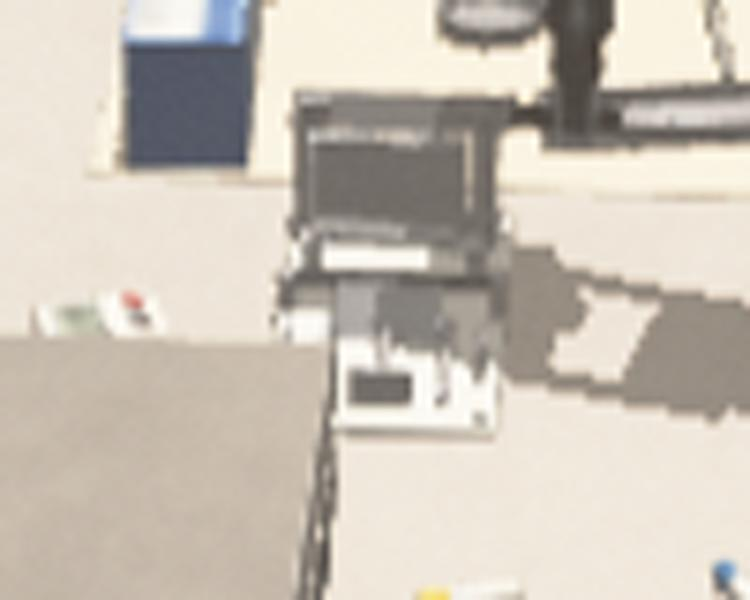

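>>> servo_tool(
  commands=[0.012,0,-0.001,0,0.35,0.8,0.05,0.012,0,-0.001,0,0.05,0.85,0.05,0,0,0,0,0,0.85,0.05,0,0,0,0,0,0,0.05],
)

```text
t: 14.25
tool_pos: [0.4634, -0.0449, 0.1052]
tool_rot: [-1.582, 0.0, 0.001]
contact_force: [0.4, -2.1, -2.9]
opening: 0.0107
```

```bash
python3 arc.py a3
```

```text
14.25 [ 0.46343278 -0.04486171  0.10522647] [ 0.39 -2.11 -2.88] 0.01069329060456334
th 1.4947049393915022 r 0.09289526838023905
(array([ 0.0111,  0.0004, -0.0007]), array([-0.11,  0.  ,  0.  ]))
1.59 [-0.11  0.55  0.92]
1.69 [-0.11  0.61  1.79]
1.79 [-0.11  0.75  2.65]
1.89 [-0.11  0.98  3.49]
1.99 [-0.11  1.28  4.3 ]
2.09 [-0.11  1.67  5.08]
2.19 [-0.11  2.14  5.81]
2.29 [-0.11  2.67  6.5 ]
2.39 [-0.11  3.27  7.13]
```

View pics/a3.png

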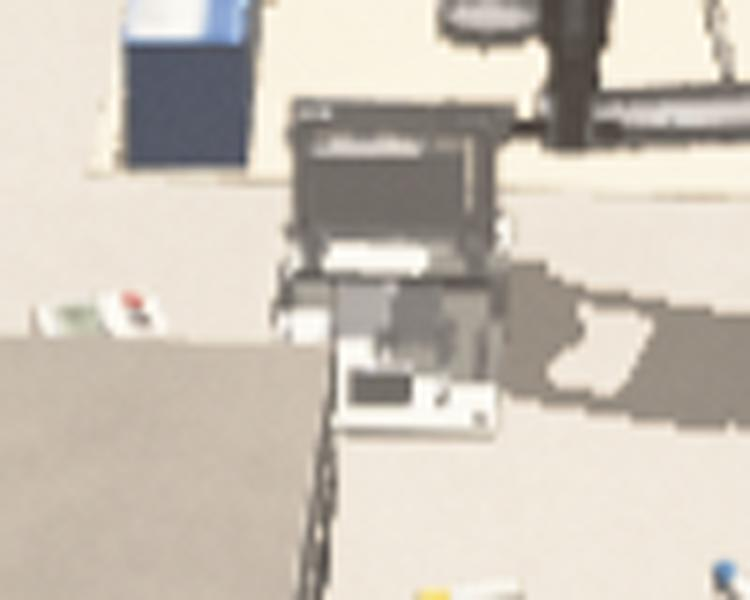

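>>> servo_tool(
  commands=[0.01,0,0,0,0.3,0.9,0.05,0,0,0,0,0.2,0.87,0.05,0,0,0,0,0.25,0.86,0.05,0,0,0,0,0.3,0.84,0.05,0,0,0,0,0.35,0.8,0.05,0,0,0,0,0.4,0.78,0.05,0,0,0,0,0.47,0.73,0.05,0,0,0,0,0.53,0.69,0.05],
)

```text
t: 15.1
tool_pos: [0.4634, 0.0202, 0.0797]
tool_rot: [-1.574, 0.005, 0.002]
contact_force: [-0.7, -3.0, 1.0]
opening: 0.0107
```

```bash
python3 arc.py a4
```

```text
15.1 [0.46344271 0.02020609 0.07970173] [-0.73 -3.05  0.99] 0.01073462629287164
th 2.2836197680677035 r 0.0886980815733815
(array([ 0.003 , -0.0014, -0.0044]), array([-0.11,  0.  , -0.  ]))
2.38 [-0.11  0.73  0.52]
2.48 [-0.11  1.39  1.09]
2.58 [-0.11  2.1   1.59]
2.68 [-0.1   2.86  2.01]
2.78 [-0.1   3.66  2.36]
2.88 [-0.1   4.48  2.62]
2.98 [-0.09  5.33  2.81]
3.08 [-0.09  6.2   2.9 ]
```

View pics/a4.png

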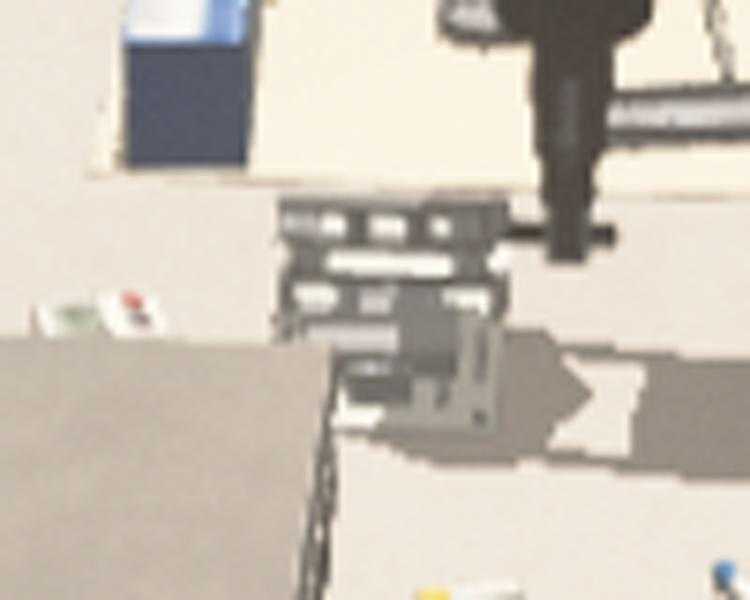

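>>> servo_tool(
  commands=[0,0,0,0,0.7,0.52,0.05,0,0,0,0,0.66,0.56,0.05,0,0,0,0,0.7,0.5,0.05,0,0,0,0,0.75,0.42,0.05,0,0,0,0,0.75,0.34,0.05,0,0,0,0,0,0,0.05],
)

```text
t: 15.75
tool_pos: [0.4634, 0.0459, 0.0387]
tool_rot: [-1.575, 0.003, 0.002]
contact_force: [2.0, -2.2, 0.4]
opening: 0.0108
```

```bash
python3 arc.py a5
```

```text
15.75 [0.46339888 0.04588451 0.0386825 ] [ 1.98 -2.21  0.43] 0.010786155462089313
th 2.839458133665981 r 0.08765497062659805
(array([ 0.0042, -0.0003, -0.0031]), array([-0.11,  0.  , -0.  ]))
2.94 [-0.11  0.86  0.16]
3.04 [-0.1   1.72  0.29]
```

View pics/a5.png

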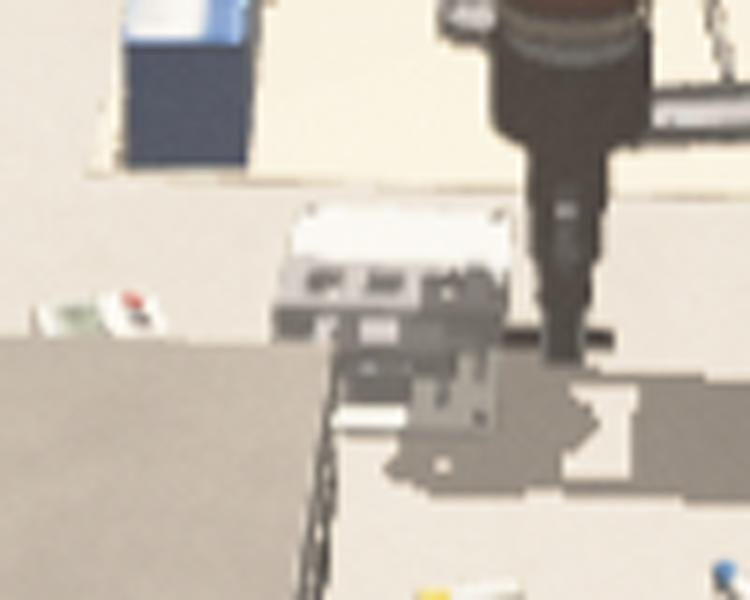

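>>> servo_tool(
  commands=[0,0,0,0,0.75,0.16,0.05,0,0,0,0,0.4,0.05,0.05,0,0,0,0,0,0,0.4,0,0,0,0,0,0,0.5,0,0,0,0,0,0,0.5,0,0,0,0,0,0,0.5,0,0,0,0,0,0,0.5,0,0,0,0,0,0,0.5,0,0,0,0,-1,0,0.5,0,0,0,0,-2,0,0.5,0,0,0,0,-2.5,0,0.5,0,0,0,0,-3,0,0.5,0,0,0,0,-3,0,0.5,0,0,0,0,-3,0,0.5,0,0,0,0,0,0,0.5],
)

```text
t: 17.3
tool_pos: [0.4628, 0.05, 0.1804]
tool_rot: [-1.569, 0.005, 0.001]
contact_force: [1.0, 0.4, 0.8]
opening: 0.0426
```

```bash
python3 arc.py a6;python3 - <<'E'
from h import *
from station import viewer
d=viewer.get_image("top"); im=d["frame"][165:240,285:385,::-1]
cv2.imwrite("pics/topf.png",cv2.resize(im,None,fx=7.5,fy=7.5,interpolation=cv2.INTER_CUBIC))
E
```

```text
17.3 [0.46278992 0.04996634 0.18035228] [0.97 0.4  0.78] 0.04264718837897341
th 2.0528234534626666 r 0.18932447465613617
(array([-0.0021, -0.0028, -0.0041]), array([-0.05,  0.  , -0.  ]))
2.15 [ 0.    9.5  -4.01]
2.25 [ 0.   10.01 -3.31]
2.35 [ 0.   10.6  -2.67]
2.45 [ 0.   11.24 -2.08]
2.55 [ 0.   11.94 -1.57]
2.65 [ 1.000e-02  1.269e+01 -1.120e+00]
2.75 [ 1.000e-02  1.348e+01 -7.500e-01]
2.85 [ 1.00e-02  1.43e+01 -4.70e-01]
2.95 [ 1.000e-02  1.514e+01 -2.600e-01]
```

View pics/a6.png

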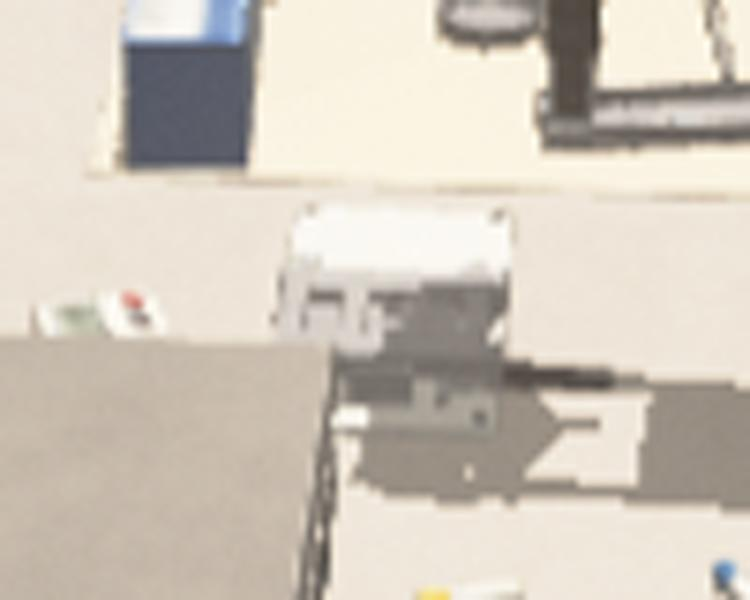

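View pics/topf.png

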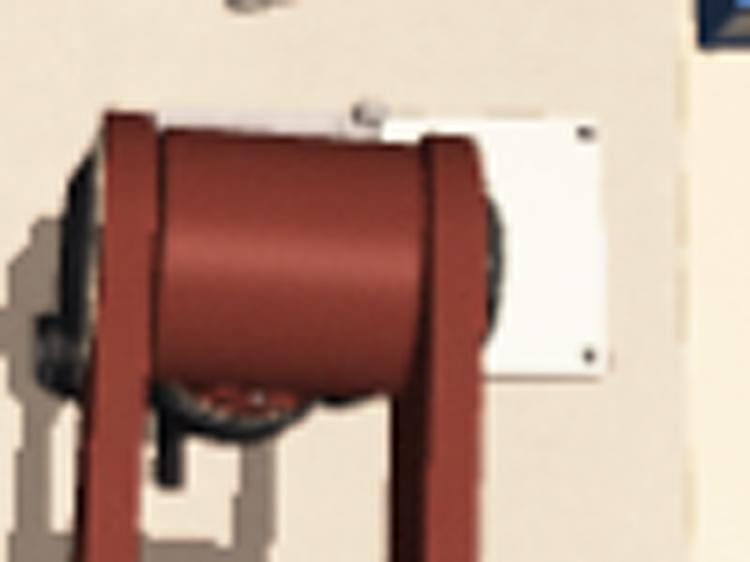

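>>> servo_tool(
  commands=[0,0,0,-0.5,-1,-2,0.5,0,0,0,-0.5,-1,-3,0.5,0,0,0,-1,0,-3.5,0.5,0,0,0,-1,0,-3.5,0.5,0,0,0,-1,0,-3.5,0.5,0,0,0,-1,0,-3.5,0.5,0,0,0,0,0,-3.5,0.5,0,0,0,0,0,-3.5,0.5,0,0,0,0,0,-3,0.5,0,0,0,0,0,0,0.5,0,0,0,0,0,0,0.5],
)

```text
t: 18.5
tool_pos: [0.3984, -0.2455, 0.1777]
tool_rot: [-1.553, 0.03, 0.029]
contact_force: [0.5, 0.3, -0.4]
opening: 0.0428
```

Run:
```python
from h import *
from station import viewer,monitor
print(monitor.get_obs()["t"],monitor.get_obs()["contact_force"])
for n,(a,b,c,e) in(("side",(145,220,220,320)),("top",(165,240,285,385))):
    d=viewer.get_image(n); im=d["frame"][a:b,c:e,::-1]
    cv2.imwrite(f"pics/{n}9.png",cv2.resize(im,None,fx=8,fy=8,interpolation=cv2.INTER_CUBIC)); np.savez(n+"9.npz",**d)
    P=[[.44,.0492,.026],[.49,.0492,.026],[.4945,.0655,.026],[.6085,.0655,.026],[.5515,.0172,.032]]
    print((proj(d,P)-[c,a]+.44)*8)
```

```text
18.5 [ 0.54541534  0.30114854 -0.44134832]
[[656.60446256 371.75916698]
 [547.0343181  367.61195929]
 [535.61707511 386.61342075]
 [284.71278828 377.11493462]
 [417.47812768 314.52240475]]
[[181.349748   519.37129751]
 [181.76278301 396.29081345]
 [141.5416005  384.69580207]
 [142.82653006 108.83133905]
 [262.22349294 245.08720095]]
```

View pics/side9.png

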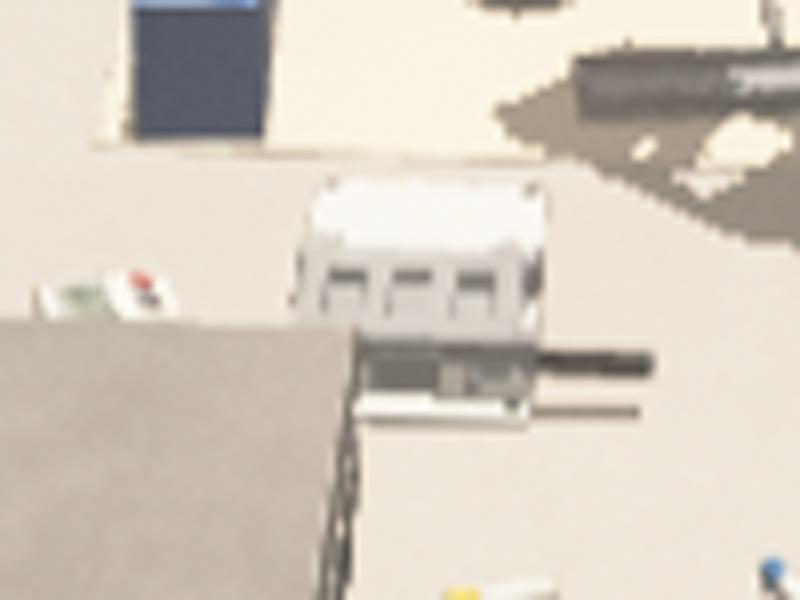

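View pics/top9.png

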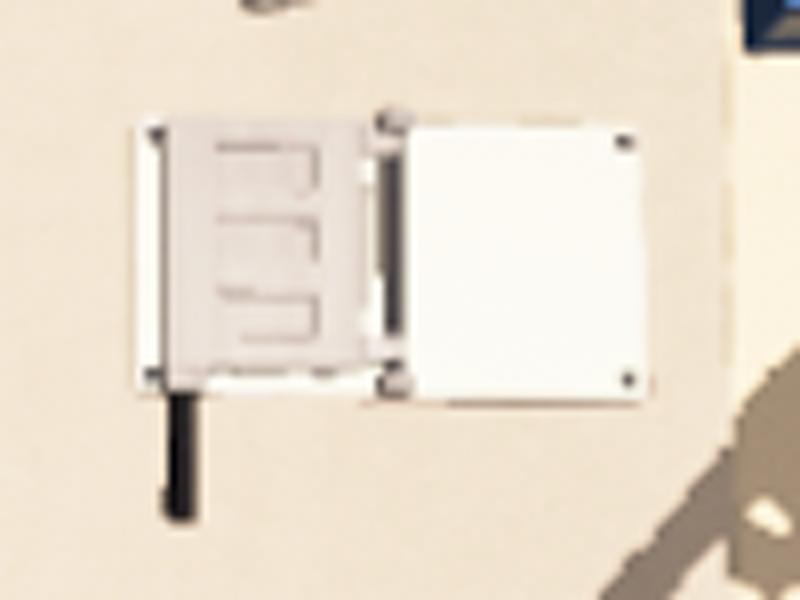

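Run:
```python
from h import *
R={}
for k in("0","9"):
    s=np.load(f"side{k}.npz");t=np.load(f"top{k}.npz")
    g=cv2.cvtColor(s["frame"],cv2.COLOR_RGB2GRAY).astype(float)
    r=(160,172) if k=="0" else (184,194)
    sub=g[r[0]:r[1],292:299]; w=np.clip(200-sub,0,None); row=(w*np.arange(*r)[:,None]).sum()/w.sum()
    print(k,sub[:,3],row)
    g=cv2.cvtColor(t["frame"],cv2.COLOR_RGB2GRAY).astype(float)
    c=(357,366) if k=="0" else (302,313)
    sub=g[220:227,c[0]:c[1]]; w=np.clip(150-sub,0,None); col=(w*np.arange(*c)).sum()/w.sum(); print(sub[3],col)
    # intersect y-z: top ray & side ray at plane x~.465
    def line(d,px):
        o,v=ray(d,px); return o,v[0]
    o1,v1=line(t,(col,223)); o2,v2=line(s,(295,row))
    A=np.c_[v1[1:],-v2[1:]]; a=np.linalg.solve(A,(o2-o1)[1:]); print("yz",(o1+a[0]*v1)[1:])
```

```text
0 [200. 243. 243. 243. 234. 175.  94.  92. 178. 230. 231. 204.] 166.44655081621906
[197. 116.  94.  18.  32.  48. 147. 220. 221.] 360.4359483614697
yz [-0.12234413  0.03028843]
9 [231. 231. 231. 231. 197. 101.  85.  95. 185. 233.] 190.10357470210815
[233. 233. 233. 216.  20.  33.  47. 129. 232. 232. 232.] 307.006106870229
yz [0.0502674  0.02959967]
```

Run:
```python
from h import *
s=np.load("side9.npz");t=np.load("top9.npz")
cv2.imwrite("pics/s9c.png",cv2.resize(s["frame"][175:202,255:305,::-1],None,fx=16,fy=16,interpolation=cv2.INTER_CUBIC))
cv2.imwrite("pics/t9c.png",cv2.resize(cv2.convertScaleAbs(t["frame"][178:216,300:338,::-1],alpha=2,beta=-250),None,fx=15,fy=15,interpolation=cv2.INTER_CUBIC))
```

```text
(no output)
```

View pics/s9c.png

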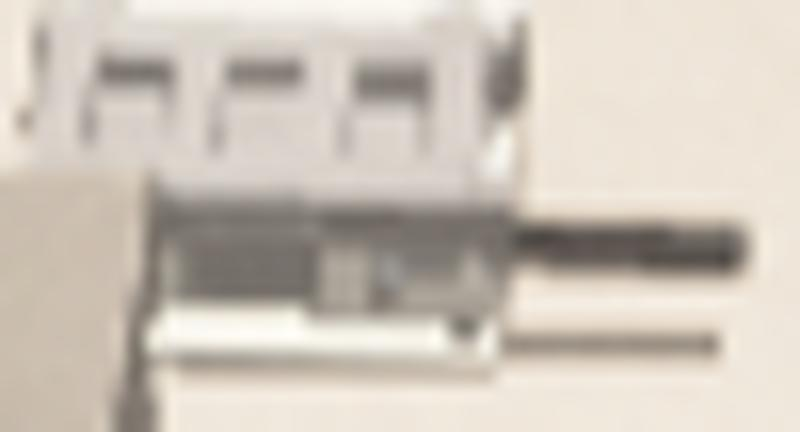

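View pics/t9c.png

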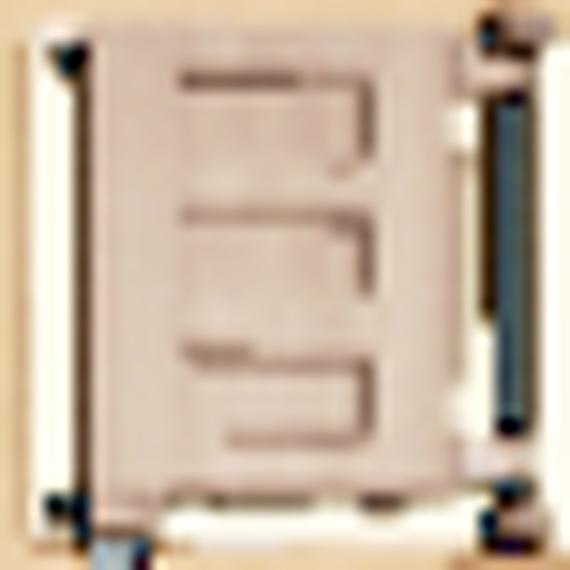

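Run:
```python
from station import ticket
print(ticket.finish_job())
```

```text
the job is handed in; nothing more can be done
None
```

I put the short steel dish open side up in the pocket and let go. I then swung the plate over by its black handle to about 3 rad, released it, backed the arm clear and handed the job in at about 18.6 s. No verdict was reported.

**Plate:** In the last pictures the handle measured at the same height as at the start (0.0296 m against 0.0303 m). It was about 173 mm across the hinge from its start, so the plate is on its end stop within measuring error. An earlier side-view check had it about 3 mm higher (roughly 3.11 rad), which is still above the 3.0 limit.

**Dish:** Through all three plate windows its underside shows flat steel with an even shadow gap. I could not measure its exact position in the nest because the plate covers it; I relied on the nest's stops for that.

**Disagreements:** The side camera read about 3 mm larger in x than the top camera, so I used relative measurements. The handle also slid several mm between the fingers on the way up, without effect.

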